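# Slide open the sprung lid of a camp-kitchen chest

## Task

Open the camp-kitchen chest: press the spring catch on its front ledge down with a fingertip and, keeping it down, push the front edge of the sliding lid back past it; then go on pushing until the lid is fully open against its stop and the catch has sprung up again behind it. Only press and push: nothing is to be picked up, and the shaker, the popper, the bowls, the red tub and the silicone lid stay where they stand.

Things in the scene. Friction and masses are not known exactly. Their poses are not given: they have to be found in the camera images.
- chest: Grey steel camp-kitchen chest, fixed on the deck, 410 x 265 mm, 140 high. Origin on the deck below the middle of the thumb plate; x = the way the lid slides open, away from the robot; z up. A flat front ledge, 86 mm high, runs from x = -50 mm to the lid. From x = 185 mm a fixed rear cover, 140 mm high; the lid slides away under it. Side walls beside the lid from x = 10 mm, 140 high.
- catch (a joint): How far the spring catch is pressed down, m: 0 up, 0.012 bottom stop (4 N starts it, 10 N at the bottom). A hook on it stands behind the lid's front edge and blocks the lid; pressed 7 mm or more, it is clear. It springs up when let go; but from 4 to 24 mm of lid travel the lid's edge lies over the hook and keeps it down.
- catch_top (a point): Middle of the top face of the catch's steel thumb plate on the ledge; goes down with the catch (126 mm above the deck when up). The plate is 46 mm along the chest's x, 40 mm along y, with grip lines, on an upright sprung plunger; it ends 23 mm from here towards the lid, 4 mm short of the shut lid's front face.
- lid (a joint): How far the sliding lid is open, m, along the chest's x axis: 0 shut, 0.150 fully open at its stop. Friction about 3 N; it stays where it is left. Play against the hook while shut: 2 mm.
- lid_edge (a point): Middle of the upper edge of the lid's front face; moves with the lid. The lid is an aluminium pan 234 mm wide, 28 mm deep, its top 134 and lower edge 106 mm above the deck. The plain upright front face, to push on, looks towards the thumb plate, 27 mm from the plate's middle when shut; fully open it stops 8 mm short of the rear cover.
- shaker: Small glass shaker with a steel twist cap, 40 mm across, 60 mm high, loose, standing on the ledge about 97 mm to one side of the catch. Origin in the middle of its underside.
- popper: Chrome popper, a short stepped metal cylinder 42 mm across, 54 mm high, loose, standing on the ledge about 97 mm to the other side of the catch. Origin in the middle of its underside.
- bowl_top: Bamboo bowl, 116 mm across the rim, 44 mm high, loose, standing on the rear cover. Origin in the middle of its underside.
- bowl_in1: Smaller bamboo bowl, 100 mm across, 44 mm high, loose inside the chest, under the lid.
- bowl_in2: The same, beside it inside the chest.
- tub: Red plastic tub with a latching lid, 192 x 142 mm, 109 mm high, loose on the deck beside the chest. Origin in the middle of its underside.
- soft_lid: Grey silicone lid, a disc 150 mm across and 9 mm thick with a small knob (26 mm high), loose on the deck beside the chest. Origin in the middle of its underside.
Things that resemble listed ones, but are neither listed nor needed, are in the scene too. Leave any blue or pink look-alike of the bowl_top alone.

How it is judged:
By the outcome, as a careful person would: the job done as asked, in the order asked, and still so for the second after the job is handed in, with the robot touching nothing.
It also fails if it takes over 38 s, if anything falls off the work surface, if the arm or the gripper's body presses on something with over 40 N, if the wrist force passes 120 N, or if a joint passes its speed limit or range.

## Robot

A 6-joint arm with a two-finger parallel gripper is mounted at the origin on the work surface. World frame = base frame: x ahead of the robot, y to its left, z up, the work surface at z = 0. Lengths are in m, angles in rad, forces in N, time in s.
With the tool pointing down it reaches from about 0.4 to 0.825 m from the base axis. Payload 7 kg.
Tool frame: the origin (TCP) lies at the very end of the fingers, on their centre line; the grasp point (between the pads) lies 19 mm behind it (env.grip_depth is the distance from the TCP to the grasp point, in m); z points along the fingers, y is the direction in which the jaws open and shut (so a half turn about z gives the same grasp; the last joint's range is limited). The gripper opens to 88 mm and grips with 3 to 60 N. Pads are 19 mm wide; open, the fingers measure 130 mm over their backs; the gripper's body (78 mm by 193 mm) begins 47 mm behind the grasp point.
Start: joints at [1.523, 0.359, 0.012, 0, -1.224, -0.288], TCP at [0.222, 0.637, 0.227] pointing down, gripper open.
Joint ranges: [-3.07, 3.07], [-1.43, 2.12], [-1.02, 1.25], [-3.03, 1.67], [-3.05, -0], [-3.03, 3.03]. Speed limits (rad/s): [2.39, 2.39, 3.01, 3.14, 3.14, 3.14].

## Interface

Orientations are given as a unit quaternion [x, y, z, w].
In Python, from cell import env gives the robot as it stands. Calls block until the motion is done:
- env.reach(position, orientation): joint-space move of the TCP to a pose.
- env.move_straight(position, rotation=None, vel=0.15, force_limit=None): straight line of the TCP; rotation=None keeps the orientation; vel is the mean speed in m/s. With force_limit (N) it stops when the force on the tool has changed by that much, and returns True; else False.
- env.move_j(angles): joint-space move.
- env.move_gripper(opening, strength=None): finger opening in m; strength is the grip in N (None keeps the last); returns when the fingers have stopped.
- env.hold(seconds).
- env.ik(position, orientation): joint angles nearest the present ones, or None.
- env.sense(): the state.
- env.get_image(name): name is "scene" or "side" or "wrist"; returns a dict with "img" (420x560x3 uint8, red, green, blue), "vertical_fov" (degrees; the focal length in pixels is half the picture's height over the tangent of half this angle, whatever the lens; pixels are square), "cx", "cy" (the principal point, pixels), "rvec" (rotation vector, rad) and "tvec" (3), from world to camera coordinates, as OpenCV has them. Camera axes: x right, y down, z forward; pixel columns grow to the right and rows downward; lengths in m; the calibration is good to about 2 mm. A picture is of the moment at which its call begins. There is no depth.
A pose or a line that the arm cannot do raises env.Unreachable and nothing moves.
- env.hand_in(): hands the job in, once; it reports no verdict.
The state is a dict: "t": time; "joint_pos": joint angles; "qd": joint speeds; "tau": joint torques, N m; "eef_pos": TCP position; "ee_rot": TCP orientation; "ft_force": force on the tool from outside, world axes, zero at the start; "wrist_torque": the same for the moment, N m; "gripper_width": finger opening in m.
Only numpy, scipy, OpenCV 4.12 (cv2) and the standard library are available. Lean on these libraries where they do the work, as an engineer would, in place of code of your own. Each camera call takes 0.05 s, during which the arm holds its last target.

## Working session

There is one attempt and no reset: what is moved stays moved. The work goes in short steps, each a Python script; the robot and the scene stay as the last script left them, time stands still between calls to the robot, and variables do not carry over. Pictures are saved under pics/ and viewed, and the job is handed in when it is done.

```bash
mkdir -p pics; ls; python3 - <<'E'
from cell import env
import cv2
for n in ["scene","side","wrist"]:
    d=env.get_image(n); cv2.imwrite(f"pics/{n}0.png",d["img"][:,:,::-1])
    print(n,d["vertical_fov"],d["cx"],d["cy"],d["rvec"],d["tvec"])
s=env.sense();print(s["t"],s["eef_pos"],s["ee_rot"],s["ft_force"])
E
```

```text
pics
scene 43.60076647184309 276.3320681933981 215.35433141040707 [ 2.69772326  0.50969219 -0.08544561] [-0.57436816 -0.11140723  1.42321932]
side 52.431559006380084 280.1487433763643 204.30163211496387 [ 2.3466173  -0.59456158  0.21977058] [-0.50318664  0.31240396  1.08725167]
wrist 70.67788976161383 275.4174881167976 211.6735915835098 [-1.71301156  2.41499613  0.33517937] [ 0.67329751 -0.03409851  0.39061368]
0.15 [0.2223338  0.63694023 0.22582934] [ 9.85928732e-01 -1.67164962e-01 -4.70503343e-05  6.39320625e-04] [0.87750133 0.38806772 0.34945997]
```

View pics/scene0.png

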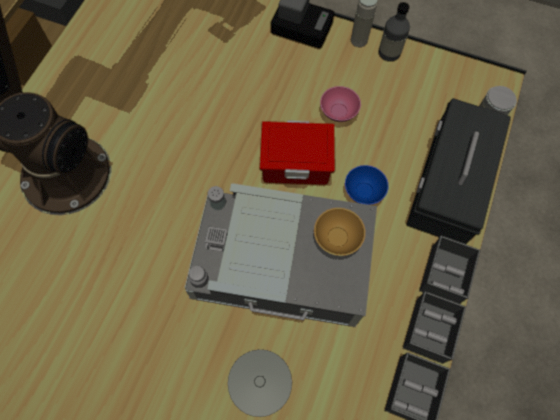

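View pics/side0.png

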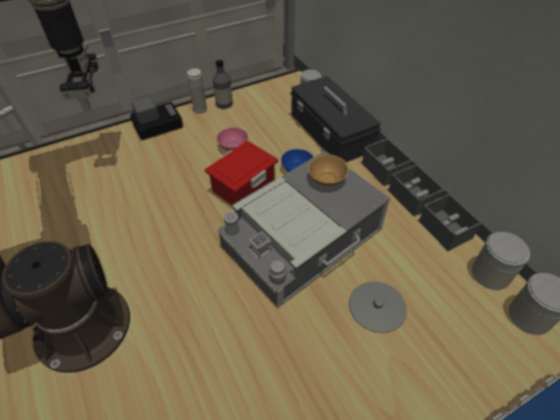

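View pics/wrist0.png

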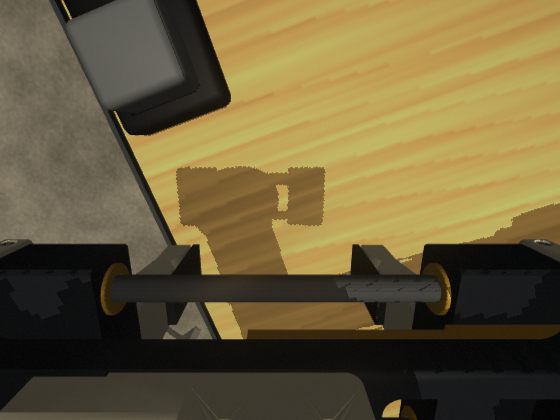

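Scene: the chest is at about (285,255), the thumb plate at (217,237), and the shaker and popper at (215,196) and (198,275). Side: the plate is at (260,242). The wrist camera doesn't see the chest. Next I'll take close crops.

```bash
python3 - <<'E'
import cv2,numpy as np
a=cv2.imread("pics/scene0.png")[175:335,170:390]
b=cv2.imread("pics/side0.png")[170:300,200:400]
cv2.imwrite("pics/sc_crop.png",cv2.resize(a,None,fx=3.6,fy=3.6,interpolation=cv2.INTER_CUBIC))
cv2.imwrite("pics/si_crop.png",cv2.resize(b,None,fx=4,fy=4,interpolation=cv2.INTER_CUBIC))
E
```

```text
(no output)
```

View pics/sc_crop.png

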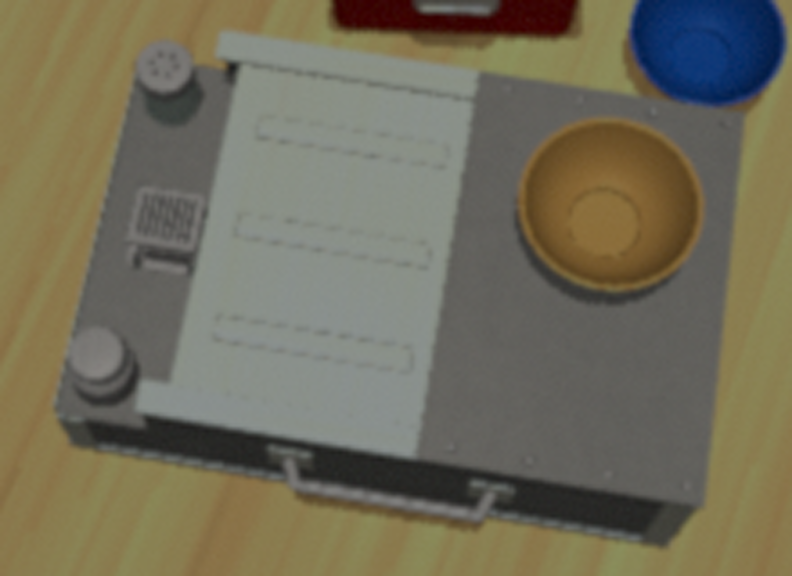

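View pics/si_crop.png

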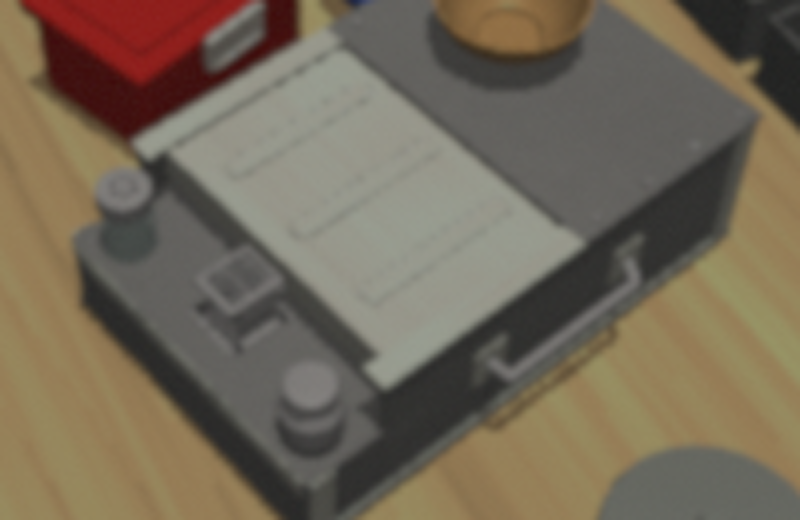

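Crop of the scene: plate corners at (140,188), (204,194), (195,247) and (129,242). The lid's upper front edge runs from (238,68) to (172,382). Rear cover corners are at (745,113), (703,498), (478,72) and (415,455). Candidates for the catch: the grip-lined plate at (217,237), the shaker cap at (215,194), the popper at (198,273), and the plate's cutout in the ledge at (214,247). By its grip lines, and being in the middle, the first is the catch.

```bash
cat > h.py <<'E'
import numpy as np,cv2
def cam(d):
    R=cv2.Rodrigues(np.array(d["rvec"],float))[0];f=d["img"].shape[0]/2/np.tan(np.radians(d["vertical_fov"])/2)
    return R,np.array(d["tvec"],float),np.array([[f,0,d["cx"]],[0,f,d["cy"]],[0,0,1]])
def ray(c,p):
    R,t,K=c; v=R.T@np.linalg.solve(K,[p[0],p[1],1.]); return -R.T@t,v
def onz(c,p,z):
    o,v=ray(c,p); return o+v*(z-o[2])/v[2]
def tri(c1,p1,c2,p2):
    P=[c[2]@np.c_[c[0],c[1]] for c in (c1,c2)]
    X=cv2.triangulatePoints(P[0],P[1],np.array(p1,float).reshape(2,1),np.array(p2,float).reshape(2,1)).ravel();return X[:3]/X[3]
def proj(c,X):
    R,t,K=c;q=K@(R@np.asarray(X)+t);return q[:2]/q[2]
E
python3 - <<'E'
from cell import env
from h import *
np.set_printoptions(precision=4,suppress=True)
A=cam(env.get_image("scene"));B=cam(env.get_image("side"))
s=lambda p:np.array(p)/3.6+[170,175]-.36
w=lambda p:np.array(p)/4+[200,170]-.37
pl=[(140,188),(204,194),(195,247),(129,242)]
pw=[(242,245),(286,282),(240,320),(196,278)]  # order tbd
P=np.array([onz(A,s(p),.126) for p in pl]);Q=np.array([onz(B,w(p),.126) for p in pw])
print("plate scene",P,P.mean(0));print("plate side",Q,Q.mean(0))
print("tri centre",tri(A,s(np.mean(pl,0)),B,w(np.mean(pw,0))))
L=[onz(A,s(p),.134) for p in [(238,68),(172,382)]];print("lid edge",L)
L2=[onz(B,w(p),.134) for p in [(168,155),(378,358)]];print("lid edge side",L2)
C=np.array([onz(A,s(p),.14) for p in [(478,72),(745,113),(703,498),(415,455)]]);print("cover",C)
C2=np.array([onz(B,w(p),.14) for p in [(590,-5),(758,117),(584,242)]]);print("cover side",C2)
def yaw(v):return np.degrees(np.arctan2(v[1],v[0]))
d=L[1]-L[0];print("yaws",yaw(d)+90,yaw(L2[1]-L2[0])+90,yaw(C[2]-C[1])+90,yaw(C[3]-C[0])+90,yaw(C[1]-C[0]),yaw(C[2]-C[3]),yaw(C2[1]-C2[2])-90, np.linalg.norm(d),np.linalg.norm(C[2]-C[1]))
for n,p,z in [("shk",(165,68),.146),("pop",(100,352),.14)]:print(n,onz(A,s(p),z))
for n,p,z in [("shk",(124,190),.146),("pop",(311,387),.14)]:print(n,onz(B,w(p),z))
E
```

```text
plate scene [[ 0.4583 -0.0377  0.126 ]
 [ 0.4988 -0.0262  0.126 ]
 [ 0.508  -0.0621  0.126 ]
 [ 0.4671 -0.0745  0.126 ]] [ 0.483  -0.0501  0.126 ]
plate side [[ 0.4963 -0.0293  0.126 ]
 [ 0.5078 -0.0705  0.126 ]
 [ 0.4679 -0.0834  0.126 ]
 [ 0.4577 -0.0395  0.126 ]] [ 0.4824 -0.0557  0.126 ]
tri centre [ 0.4828 -0.05    0.1209]
lid edge [array([0.4859, 0.0622, 0.134 ]), array([ 0.5319, -0.1515,  0.134 ])]
lid edge side [array([0.4842, 0.0599, 0.134 ]), array([ 0.5281, -0.1557,  0.134 ])]
cover [[ 0.6363  0.1156  0.14  ]
 [ 0.8102  0.1523  0.14  ]
 [ 0.8613 -0.1017  0.14  ]
 [ 0.6894 -0.1408  0.14  ]]
cover side [[ 0.8254  0.0488  0.14  ]
 [ 0.8579 -0.1097  0.14  ]
 [ 0.6891 -0.1441  0.14  ]]
yaws 12.168337641133348 11.492264501076221 11.363666632982302 11.698174579748922 11.93785074052369 12.795770111202662 -78.4836549601892 0.21861393562824508 0.2591395842999086
shk [0.444  0.0396 0.146 ]
pop [ 0.4838 -0.1516  0.14  ]
shk [0.4416 0.0356 0.146 ]
pop [ 0.4796 -0.1583  0.14  ]
```

Measurements are consistent: yaw about 11.9°, plate-to-lid distance 27 mm, cover front at x = 185 mm, chest length 410 mm, and the shaker and popper midpoint lies on the axis. Now I'll close the fingers and move above the plate, checking the bowl's clearance along the way.

```bash
cat >> h.py <<'E'
from scipy.spatial.transform import Rotation as Ro
YAW=np.radians(11.9);N=np.array([np.cos(YAW),np.sin(YAW),0]);T=np.array([-np.sin(YAW),np.cos(YAW),0])
O=np.array([.4828,-.0520,0])
def W(x,y,z):return O+x*N+y*T+[0,0,z]
def CH(p):p=np.asarray(p)-O;return np.array([p@N,p@T,p[2]])
def quat(sg):return Ro.from_matrix(np.c_[sg*N,-sg*T,[0,0,-1]]).as_quat()
E
python3 - <<'E'
from cell import env
from h import *
np.set_printoptions(precision=4,suppress=True)
A=cam(env.get_image("scene"));B=cam(env.get_image("side"))
g=lambda x,y:np.array([x/3.6+170-.36,y/3.6+175-.36])
for p in [(518,205),(704,205),(608,120),(612,292)]:print("bowl rim",CH(onz(A,g(*p),.184)))
c=cam(env.get_image("wrist"));s=env.sense()
print("cam in tool",Ro.from_quat(s["ee_rot"]).inv().apply(-c[0].T@c[1]-s["eef_pos"]))
for sg in (1,-1):
    print(sg,env.ik(W(-3,0,.2)*0+W(-.003,0,.2),quat(sg)),env.ik(W(.167,0,.122),quat(sg)))
env.move_gripper(0.0,20)
E
```

```text
bowl rim [0.2227 0.0256 0.184 ]
bowl rim [0.3365 0.0449 0.184 ]
bowl rim [0.271  0.0921 0.184 ]
bowl rim [ 0.2867 -0.021   0.184 ]
cam in tool [ 0.0747  0.0007 -0.1578]
1 [ 0.2994  0.0593 -0.4384  0.     -1.0732  1.4791] [ 0.2741  0.3922 -0.1894  0.     -0.9892  1.5044]
-1 [ 0.2994  0.0593 -0.4384  0.     -1.0732 -1.6625] [ 0.2741  0.3922 -0.1894  0.     -0.9892 -1.6372]
```

```bash
python3 - <<'E'
from cell import env
from h import *
np.set_printoptions(precision=4,suppress=True)
env.reach(W(-.003,0,.22),quat(-1))
env.move_straight(W(-.003,0,.155),vel=.15)
s=env.sense();print(s["t"],CH(s["eef_pos"]),s["ft_force"],s["gripper_width"])
for n in ["scene","side","wrist"]:
    d=env.get_image(n); cv2.imwrite(f"pics/{n}1.png",d["img"][:,:,::-1])
a=cv2.imread("pics/side1.png")[170:300,200:400];cv2.imwrite("pics/si_crop1.png",cv2.resize(a,None,fx=4,fy=4,interpolation=cv2.INTER_CUBIC))
c=cam(d)
for q in [(23,20),(23,-20),(-23,-20),(-23,20)]:print(q,proj(c,W(q[0]/1e3,q[1]/1e3,.126)))
E
```

```text
5.0167 [-0.0025  0.0001  0.1555] [-0.3266  0.7433  1.229 ] 0.0005162555602079253
(23, 20) [305.5355 273.4884]
(23, -20) [248.5617 273.4714]
(-23, -20) [246.8031 210.4282]
(-23, 20) [307.4833 210.434 ]
```

View pics/wrist1.png

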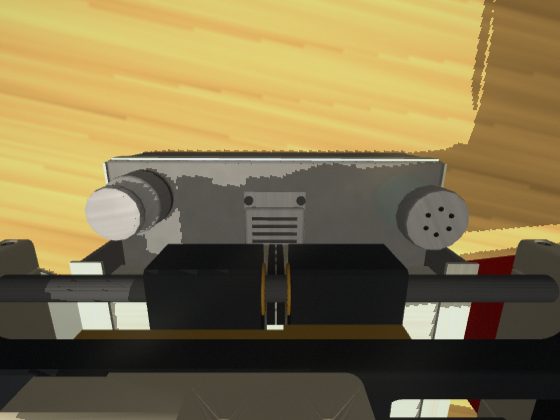

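View pics/si_crop1.png

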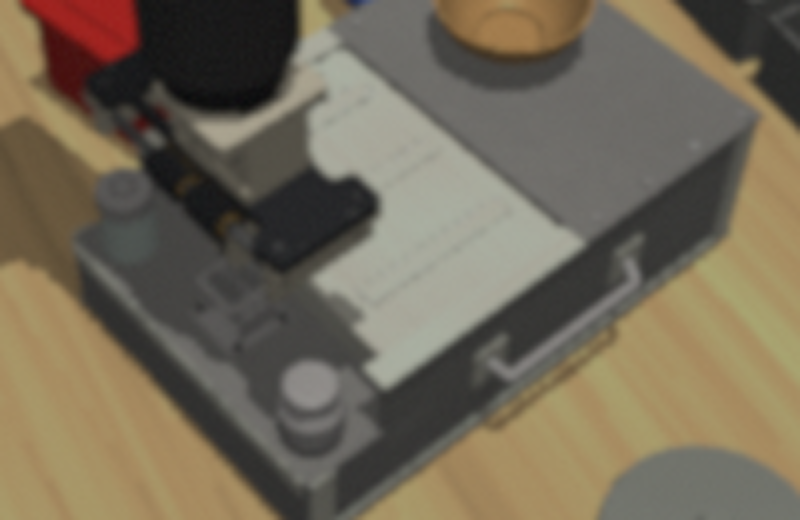

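The wrist view shows the plate at columns 247–304, and I predicted 247–307, so it is centred on y. The grip lines begin at about row 209 (predicted 210). The bolted strip at row 200 is the bracket on the ledge below. Now I'll press the catch.

```bash
python3 - <<'E'
from cell import env
from h import *
np.set_printoptions(precision=4,suppress=True)
f0=np.array(env.sense()["ft_force"])
r=env.move_straight(W(-.003,0,.118),vel=.02,force_limit=2.5)
s=env.sense();print(r,s["t"],CH(s["eef_pos"]),s["ft_force"]-f0)
if r:
    z=CH(s["eef_pos"])[2]
    z=min(max(z,.122),.1275)
    env.move_straight(W(-.003,0,z-.0095),vel=.02,force_limit=15)
    s=env.sense();print(s["t"],CH(s["eef_pos"]),s["ft_force"]-f0)
d=env.get_image("side"); a=d["img"][170:300,200:400,::-1];cv2.imwrite("pics/si2.png",cv2.resize(a,None,fx=4,fy=4,interpolation=cv2.INTER_CUBIC))
E
```

```text
True 6.5083 [-0.003 -0.     0.125] [ 0.1181 -0.2847  4.9725]
7.125 [-0.0029 -0.      0.116 ] [-2.8819 -0.5515  9.4798]
```

View pics/si2.png

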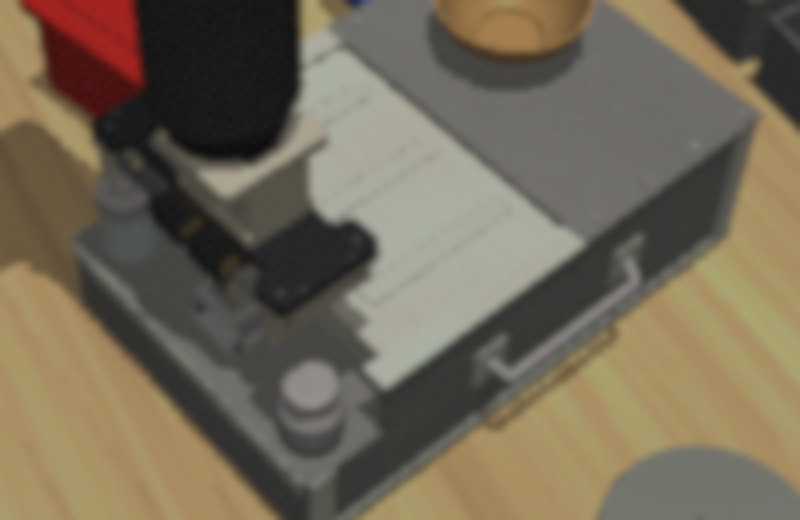

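Pressed about 10 mm with 9.5 N at the tip, which matches the spring. Now I'll slide onto the lid while staying pressed.

```bash
python3 - <<'E'
from cell import env
from h import *
np.set_printoptions(precision=4,suppress=True)
for x in (.010,.016,.020,.024,.028):
    r=env.move_straight(W(x,0,.1155),vel=.03,force_limit=18)
    s=env.sense();f=np.array(s["ft_force"]);print(r,round(s["t"],2),CH(s["eef_pos"]),f@N,f@T,f[2])
    if r:break
d=env.get_image("scene"); a=d["img"][175:335,170:390,::-1];cv2.imwrite("pics/sc3.png",cv2.resize(a,None,fx=3.6,fy=3.6,interpolation=cv2.INTER_CUBIC))
E
```

```text
False 7.76 [ 0.0086 -0.0004  0.1154] -5.207078905299378 0.06530824422239571 8.185394998457102
False 8.11 [ 0.0144 -0.0004  0.1154] -5.34856364832136 -0.13807406946904222 8.27388950075836
False 8.39 [ 0.0175 -0.0004  0.1152] -8.254368539343709 -1.1532398674284388 8.887092998847397
False 8.68 [ 0.0213 -0.0004  0.1151] -7.277027039555336 -1.393404064724853 8.738673678415882
False 8.96 [ 0.0253 -0.0005  0.115 ] -7.341638556528266 -0.522237831718007 9.043359874539565
```

View pics/sc3.png

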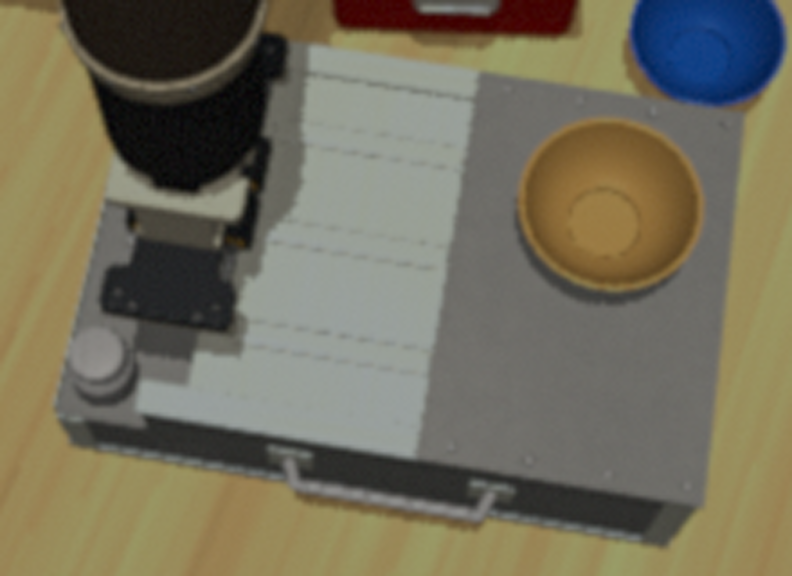

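The lid is moving with about 3 N over the catch friction and has cleared the hook. I'll go on pushing, raising the tip slightly once off the plate so the gripper body clears the bowl.

```bash
python3 - <<'E'
from cell import env
from h import *
np.set_printoptions(precision=4,suppress=True)
for x,z,v in [(.040,.1155,.04),(.070,.122,.05),(.110,.122,.05),(.150,.122,.05),(.164,.122,.04),(.178,.122,.03)]:
    r=env.move_straight(W(x,0,z),vel=v,force_limit=14)
    s=env.sense();f=np.array(s["ft_force"]);print(r,round(s["t"],2),CH(s["eef_pos"]),f@N,f@T,f[2])
    if r:break
d=env.get_image("scene"); a=d["img"][175:335,170:390,::-1];cv2.imwrite("pics/sc4.png",cv2.resize(a,None,fx=3.6,fy=3.6,interpolation=cv2.INTER_CUBIC))
E
```

```text
False 9.46 [ 0.0388 -0.0002  0.1148] -2.7028651824415832 -2.727477908858993 -0.4932658957243206
False 10.22 [0.0713 0.0001 0.1226] 0.2133965531678288 -0.0451314545491505 -0.204136675424647
False 11.18 [0.1105 0.0001 0.122 ] 0.36445178577368087 0.352899906068393 0.3408296697470059
False 12.12 [0.1505 0.     0.122 ] -0.5317259984064512 -1.1204724117959757 0.0687150687520724
False 12.62 [ 0.1642 -0.      0.1219] -3.027899213579735 -0.7273544274798583 0.8601632673909685
True 12.88 [ 0.1638 -0.      0.1212] 0.20570382091535921 -0.35023003068055475 0.18067840035349064
```

View pics/sc4.png

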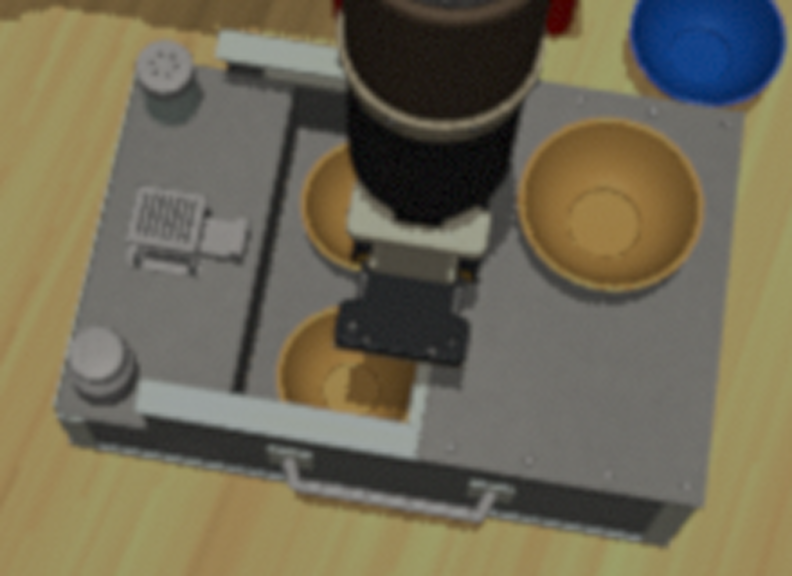

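The catch is up and the lid is nearly open. The force tripped at about x = 164 mm, so I'll push again slowly to confirm that it is the stop.

```bash
python3 - <<'E'
from cell import env
from h import *
np.set_printoptions(precision=4,suppress=True)
for i in range(3):
    r=env.move_straight(W(.175,0,.122),vel=.012,force_limit=(15,18,18)[i])
    s=env.sense();f=np.array(s["ft_force"]);print(r,round(s["t"],2),CH(s["eef_pos"]),f@N,f[2])
    env.hold(.2);s=env.sense();f=np.array(s["ft_force"]);print(CH(s["eef_pos"]),f@N,f[2])
d=env.get_image("side"); a=d["img"][170:300,200:400,::-1];cv2.imwrite("pics/si5.png",cv2.resize(a,None,fx=4,fy=4,interpolation=cv2.INTER_CUBIC))
E
```

```text
True 13.45 [ 0.1637 -0.      0.1203] -0.3407544402679016 0.3725649924623263
[0.1634 0.     0.1199] -0.7433921711081156 0.1939840408076842
True 14.22 [0.1636 0.0001 0.1196] 0.7856011533930853 -0.706427297296884
[0.1634 0.0001 0.1192] -0.7175225490413758 -0.6009537258698148
True 15.03 [0.1634 0.0001 0.1188] 0.15198727451640032 -0.5346293292030984
[0.1632 0.0001 0.1184] -0.18495655185824364 0.23978496802197008
```

```bash
python3 - <<'E'
from cell import env
from h import *
np.set_printoptions(precision=4,suppress=True)
env.move_straight(W(.135,0,.124),vel=.08)
env.move_straight(W(.135,0,.24),vel=.2)
env.move_straight(W(-.02,0,.30),vel=.25)
env.move_straight(W(-.02,.16,.30),vel=.25)
print(env.sense()["t"])
for n,(y,x,h,w,k) in dict(scene=(175,170,160,220,3.6),side=(170,200,130,200,4)).items():
    d=env.get_image(n); cv2.imwrite(f"pics/{n}6full.png",d["img"][:,:,::-1]); a=d["img"][y:y+h,x:x+w,::-1];cv2.imwrite(f"pics/{n}6.png",cv2.resize(a,None,fx=k,fy=k,interpolation=cv2.INTER_CUBIC))
    c=cam(d)
    for X in (.177,.170,.185): print(n,X,[(proj(c,W(X,yy,.134 if X<.18 else .14))-[x,y])*k for yy in (-.05,-.1)])
E
```

```text
18.125
scene 0.177 [array([422.3918, 331.5732]), array([409.922 , 407.9938])]
scene 0.17 [array([411.4085, 329.7979]), array([398.7616, 406.1657])]
scene 0.185 [array([435.3169, 330.7566]), array([422.9975, 407.5537])]
side 0.177 [array([487.3185, 177.814 ]), array([539.7159, 221.3043])]
side 0.17 [array([479.8553, 182.9126]), array([532.2221, 226.6343])]
side 0.185 [array([496.4215, 166.2374]), array([549.0736, 209.5047])]
```

View pics/scene6.png

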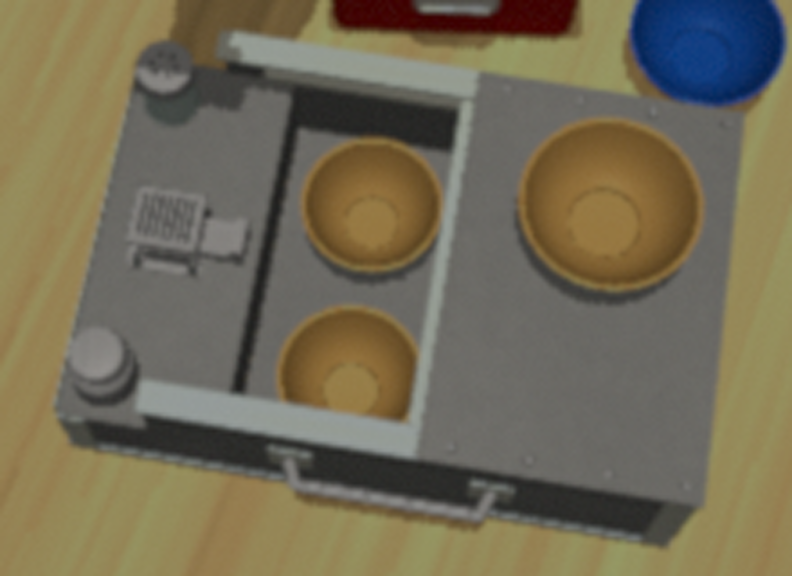

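View pics/side6.png

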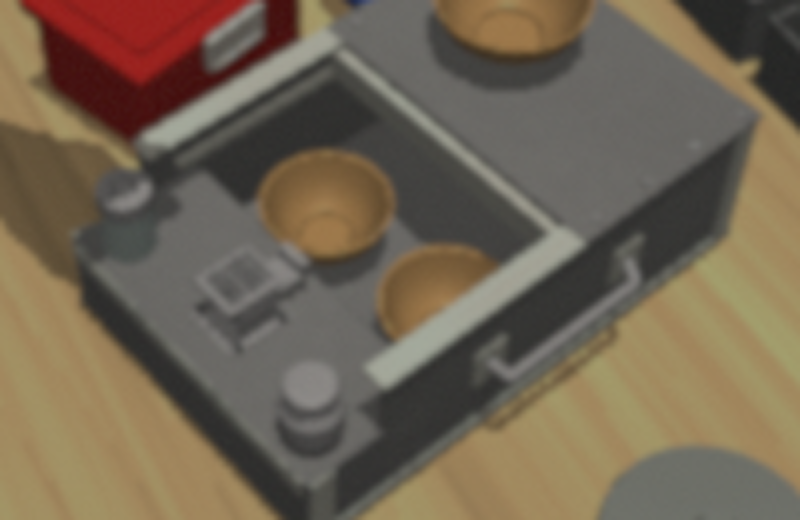

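The lid's upper edge is at column 411–425 (410–422 predicted for x = 177 mm, fully open). The visible strip before the cover is about 8 mm. The plate's corners are at the same pixels as before the press, so the catch is up. Everything else stands where it was.

```bash
python3 - <<'E'
from cell import env
s=env.sense();print(s["t"],s["eef_pos"],s["ft_force"]);env.hand_in()
E
```

```text
18.225 [0.43052345 0.0998416  0.29953052] [0.58182838 0.15593273 0.01262432]
the job is handed in; nothing more can be done
```

The chest is open and the job is handed in at 18.2 s of the 38 s allowed; no verdict was reported.

**What I did:** With the fingers closed, I pressed the catch about 10 mm down (9.5 N). Keeping it down, I slid the tip against the lid and pushed it past the hook, then on until it stopped.

**Last checks:**
- **Lid:** In the final scene picture its front edge lies where fully open should be, with about 8 mm showing before the rear cover. Four pushes in all tripped the force limit at the same place, about 1.5 mm short of the stop position I had estimated from first contact. That is within measurement error.
- **Catch:** It is up. The thumb plate is at the same pixels as before I pressed it.
- **Everything else:** In the final crops the shaker, popper, top bowl, tub and silicone lid look unmoved. The arm is clear of everything at about 0.30 m height, with about 0.6 N on the wrist sensor.
- **Small disagreement:** The two cameras put the plate's sideways position about 5 mm apart. I used a value between them, and the wrist picture confirmed the tip was centred.

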